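# Swing the loaded coffee tray home under the counter shelf

### The arm

A 7-joint arm with a two-finger parallel gripper is mounted at the origin on a cart in front of the work surface, level with it; the furniture and walls round the work are solid. World frame = base frame: x ahead of the robot, y to its left, z up, the work surface at z = 0. Lengths are in m, angles in rad, forces in N, time in s.
With the tool pointing down it reaches from about 0.425 to 0.925 m from the base axis. Payload 6.8 kg.
Tool frame: the origin (TCP) lies on the centre line of the jaws, within the pads' length; the fingertips stand 25 mm ahead of it and the grasp point (between the pads) lies 6 mm ahead of it (manip.tip_extent is the distance from the TCP to the fingertips, in m); z points along the fingers, y is the line along which they close (so a half turn about z gives the same grasp; the last joint's range is limited). The gripper opens to 85 mm and grips with 20 to 120 N. Pads are 22 mm wide; open, the fingers measure 114 mm over their backs; the gripper's body (76 mm by 85 mm) begins 54 mm behind the grasp point. The pads swing forward as they close: fully open they stand 13 mm farther back than shut.
Start: joints at [-1.216, 0.477, 0.022, 1.555, -0.011, 1.109, -0.083], TCP at [0.301, 0.604, 0.256] pointing down, gripper open.
Joint ranges: [-2.96, 2.96], [-0.34, 2.1], [-1.41, 1.46], [0.24, 2.44], [-1.37, 4.51], [0.17, 1.92], [-2.96, 2.96]. Speed limits (rad/s): [2.39, 2.39, 3.14, 3.14, 3.14, 3.14, 3.14].

### API

Orientations are given as a unit quaternion [w, x, y, z].
In Python, from bench import manip gives the robot as it stands.
- The arm moves only by the shell command python3 -m pendant 'ROWS' [OPENING] [FORCE]. ROWS is JSON, one flat list of numbers, 4 for each row, row after row: the shift along the tool's x, y, z in mm, then the turn about the tool's z in degrees. In form: [dx, dy, dz, twist, dx, dy, dz, twist, ...]. A call has 1 to 5 rows; each row is the pose to reach, as a shift and turn from the pose commanded when the call began, along the tool's axes at that moment; what a row does not reach only later rows make up. A row lasts 1/10 s, in which the tool goes at most 50 mm and 8.59 degrees, less where a joint would pass 70% of its speed; a pose out of reach is approached as far as the arm can. A call with a gripper value outside its range is refused whole. OPENING is the closure, from 0 (fully open) to 1 (shut), set as the call begins (- or left out, the last holds). The fingers move at their own pace and stop on an object; FORCE is the grip in N (left out, the last holds). Time passes only in rows, so rows that repeat a pose let the fingers close. It gives the time, the measured TCP pose, the force, the opening and the grip force at its end, in the units of the state.
- manip.get_obs(): the state, without advancing time (a new reading comes with each control period).
- manip.snapshot(name): name is "scene" or "top" or "wrist"; returns a dict with "color" (384x512x3 uint8, red, green, blue), "fx", "fy", "cx", "cy" (pixels), "position" and "orientation" of the camera in the world; the wrist camera has in their place "mount" (4x4, takes a point from camera to tool coordinates, whose origin is the TCP and whose axes are the flange's). Camera axes: x right, y up, looking along -z (the intrinsics and any distortion apply to the point x, -y, -z); pixel columns grow to the right and rows downward; lengths in m; the calibration is good to about 2 mm. A picture is of the moment at which its call begins: read the wrist's pose just before it. There is no depth.
- manip.close_job(): hands the job in; it is judged then, once.
Trained networks look in the newest picture that a camera, given by its name, has taken for a name from the list of things; names that differ only in an ending like _2 or _b are one class to them, and where a whole thing is asked for, a point or a joint stands for the part that bears it (a point fixed in the world has none). Each returns a list of dicts, best first, with "conf" (0 to 1); they miss things now and then, are a little off and sometimes report something else, mostly with a low value. They report only what shows in the picture. A call takes as long as a camera call. They do not tell look-alikes from the thing itself.
- manip.boxes_of(query, camera): "rect" ([left, top, right, bottom] in pixels, round what is visible of it).
- manip.silhouettes(query, camera): "mask" (384x512 bool, what is visible of it) and "rect" ([left, top, right, bottom] in pixels, round what is visible of it).
- manip.tip_of(query, camera): "centre" ([column, row] in pixels: a listed point, or the origin of a listed thing).
The state is a dict: "time": time; "joints": joint angles; "joint_velocities": joint speeds; "joint_torque": joint torques, N m; "position": TCP position; "eef_rot": TCP orientation; "ft_force": force on the tool from outside, world axes, zero at the start; "torque": the same for the moment, N m; "finger_gap": finger opening in m; "finger_force": force on a finger pad.
Only numpy, scipy, OpenCV 4.12 (cv2) and the standard library are available. Lean on these libraries where they do the work, as an engineer would, in place of code of your own. Each camera call takes 0.05 s, during which the arm holds its last target. There are 200 camera calls.

### The job

Put the loaded coffee tray away under the counter shelf: slide it along the counter until the notch in its end is seated on the shelf's pivot leg, then, keeping it on that leg, swing it round under the shelf until its corner has snapped past the spring roller catch and it lies flush along the back rail. Do not ram it or tip it up, keep the tin and the creamers standing on it, and leave the other things on the counter where they are.

Things in the scene. Friction and masses are not known exactly. Their poses are not given: they have to be found in the camera images.
- tray: Loose wooden tray, 130 (x) x 200 mm (y), 0.3 to 0.55 kg, carrying a tin and two creamers. Origin: centre of its underside, z up. Floor 8 mm thick; long sides (outer faces x = -65 and +65 mm) 8 mm thick, 22 mm high. Handle end at y = +100 mm, notched end at y = -100 mm. Starts turned out 50 to 65 degrees counter-clockwise from the shelf. Home: axes parallel to the shelf's, origin at its (0, 86) mm
- tray_notch (a point): seat centre of the U-shaped notch, in the tray at (0, -86, 0) mm: the pivot leg's axis lies here when the leg touches the notch bottom (flat, at y = -78 mm). Notch 19 mm wide, 22 mm high, open towards -y, mouth rounded (radius 13 mm): it takes the leg in when up to about 5 mm off to a side. Starts 20 to 80 mm from the leg, up to 30 mm off line
- tray_handle (a point): middle of the outer face of the tray's handle end, in the tray at (0, +100, 10) mm. This end is a flat upright wall, 10 mm thick, 44 mm high, flat over x = -55 to +55 mm, with a hand slot 50 mm wide from 20 to 34 mm up; its two corners are rounded (radius 10 mm, 22 mm high)
- riser: Fixed counter shelf: dark wood board on four round steel legs (16 mm). Origin: foot of the pivot leg, the right-hand leg set back under the board's mid-depth; x points to the back, y to the shelf's left. Other legs at (85, 0), (85, 245), (-71, 245) mm. Back rail, 6 to 28 mm high, front face at x = 66.5 mm. Tray when home: front side at x = -65 mm, back side at the rail
- pivot_leg (a point): axis of the pivot leg (16 mm diameter) at the counter top; the tray turns round it. Sliding the loaded tray drags with 4 to 8 N; seating it and pushing it home past the catch take some 10 to 20 N at the fingers
- shelf_edge (a point): middle of the lower front edge of the shelf board, at the shelf's (-90, 122, 150) mm. Board: x = -90 to +100, y = -37 to +283, z = 150 to 168 mm; mugs and jars up to 110 mm high on its rear half. The tray's front side ends 25 mm behind this edge, so an upright gripper cannot push it home: lean the tool back 25 to 45 degrees
- catch (a joint): spring roller catch on the left front leg (m): 0 = roller out, grows as it is pressed to the shelf's +y. Roller 14 mm in diameter, 8 to 22 mm up, axis at the shelf's (-71, 178.5) mm when out. The tray's handle end presses it in over the last 15 degrees, most (8 mm, 5 N) about 5 degrees from home; then it springs out to about 2 mm in front of the tray's corner and holds it
- tea_tin: tin with a wooden lid, 58 x 58 x 75 mm, 0.25 kg, loose on the tray; origin at the centre of its underside
- creamer_0: creamer tub, 41 mm wide and 27 mm high, loose on the tray; origin at the centre of its underside
- creamer_1: the other creamer tub on the tray, the same size and origin
- timer: bystander: round kitchen timer, 58 mm wide, 40 mm high, on the counter at the left; origin at the centre of its underside
- scoop: bystander: steel scoop, 148 mm long along its y, 26 mm high, on the counter at the right; origin at the underside
- brew_pod_0: bystander: brew pod, 51 mm wide, 43 mm high, beside the pivot leg on the right; origin at the centre of its underside
- brew_pod_1: bystander: brew pod, 51 mm wide, 43 mm high, beside the left end of the shelf; origin at the centre of its underside
- creamer_2: bystander: creamer tub, 41 mm wide, 27 mm high, on the counter at the right; origin at the centre of its underside
There are look-alikes about, which are no part of the job. What is shaped like the tea_tin but green is not meant.

How it is judged:
By the outcome, as a careful person would: the job done as asked, in the order asked, and still so for the second after the job is handed in, with the robot touching nothing.
It also fails if it takes over 51 s, if anything falls off the work surface, if the arm or the gripper's body presses on something with over 40 N, if the wrist force passes 120 N, or if a joint passes its speed limit or range.

## Working session

There is one attempt and no reset: what is moved stays moved. The work goes in short steps, Python scripts to look and compute and a shell command to move; the robot and the scene stay as the last step left them, time stands still between calls to the robot, and variables do not carry over. Pictures are saved under pics/ and viewed, at most 10 in all, crops included, and the job is handed in when it is done.

```bash
ls; mkdir -p pics; cat > h.py <<'E'
import numpy as np, cv2
from scipy.spatial.transform import Rotation as R
from bench import manip
def q2R(q): return R.from_quat([q[1],q[2],q[3],q[0]]).as_matrix()
def ray(s,px):
    u,v=px; d=np.array([(u-s['cx'])/s['fx'],-(v-s['cy'])/s['fy'],-1.0])
    return np.array(s['position']),q2R(s['orientation'])@d
def on(s,px,z):
    o,d=ray(s,px); return o+d*(z-o[2])/d[2]
def proj(s,p):
    c=q2R(s['orientation']).T@(np.array(p)-np.array(s['position'])); return s['cx']+s['fx']*c[0]/-c[2], s['cy']-s['fy']*c[1]/-c[2]
def save(s,n): cv2.imwrite('pics/'+n,cv2.cvtColor(s['color'],cv2.COLOR_RGB2BGR))
E
python3 - <<'E'
from h import *
o=manip.get_obs(); print(o)
for c in ['top','scene']:
    s=manip.snapshot(c); save(s,c+'0.png'); print(c,{k:v for k,v in s.items() if k!='color'})
    for q,z in [('tray_notch',0),('tray_handle',.01),('pivot_leg',0),('shelf_edge',.15),('tea_tin',.008),('creamer_0',.008),('timer',0),('scoop',0),('brew_pod_0',0),('tray',0),('riser',0),('catch',0.015)]:
        for r in manip.tip_of(q,c)[:4]:
            print(q,round(r['conf'],2),np.round(r['centre']),np.round(on(s,r['centre'],z),3))
im=np.hstack([cv2.imread('pics/top0.png'),cv2.imread('pics/scene0.png')]);
E
```

```text
pics
{'time': 0.0, 'joints': array([-1.21612106,  0.47779343,  0.02232554,  1.55643875, -0.01144654,
        1.10927107, -0.0830722 ]), 'joint_velocities': array([-1.57265798e-05, -9.57937625e-05, -7.32924959e-04,  3.42332910e-05,
        3.51942481e-04, -1.11272108e-03, -2.02351601e-04]), 'joint_torque': array([-3.87600539e-04, -5.96449077e+01,  1.60789825e+00, -2.81181407e+01,
        1.24704026e-02,  9.47870139e-03, -1.08855065e-05]), 'position': array([0.30111959, 0.6035191 , 0.25533523]), 'eef_rot': array([-1.19160781e-04,  2.29286454e-01,  9.73358581e-01, -8.83347147e-04]), 'ft_force': array([ 0.23451338,  0.41939624, -0.1072014 ]), 'torque': array([-0.02043694,  0.01914006, -0.06570822]), 'finger_force': 0.0, 'finger_gap': 0.08578248158826832}
top {'fx': 397.53441667232175, 'fy': 397.53441667232175, 'cx': 262.13850516346747, 'cy': 190.8334836994685, 'position': array([0.24525193, 0.02582532, 1.12242248]), 'orientation': array([-0.67843365, -0.07943221,  0.09027188,  0.72475465])}
tray_notch 0.85 [283. 183.] [ 0.54  -0.063  0.   ]
tray_handle 0.85 [250. 235.] [0.393 0.042 0.01 ]
shelf_edge 0.88 [245. 182.] [0.51  0.045 0.15 ]
tea_tin 0.91 [272. 198.] [ 0.494 -0.029  0.008]
tea_tin 0.67 [202. 231.] [0.412 0.176 0.008]
creamer_0 0.61 [372. 220.] [ 0.413 -0.306  0.008]
creamer_0 0.54 [270. 223.] [ 0.424 -0.017  0.008]
creamer_0 0.46 [257. 217.] [0.442 0.02  0.008]
timer 0.6 [144. 227.] [0.435 0.34  0.   ]
scoop 0.6 [396. 187.] [ 0.506 -0.392  0.   ]
scoop 0.2 [271. 222.] [ 0.426 -0.019  0.   ]
brew_pod_0 0.78 [333. 171.] [ 0.567 -0.213  0.   ]
brew_pod_0 0.67 [183. 185.] [0.552 0.229 0.   ]
tray 0.57 [266. 205.] [ 0.477 -0.008  0.   ]
riser 0.59 [399. 186.] [ 0.509 -0.401  0.   ]
riser 0.57 [182. 184.] [0.556 0.232 0.   ]Traceback (most recent call last):
  File "<stdin>", line 6, in <module>
ValueError: it knows: brew_pod, creamer, pivot_leg, riser, scoop, shelf_edge, tea_tin, timer, tray, tray_handle, tray_notch
```

```bash

python3 - <<'E'
from h import *
s=manip.snapshot('scene'); save(s,'scene0.png'); print({k:v for k,v in s.items() if k!='color'})
for q,z in [('tray_notch',0),('tray_handle',.01),('pivot_leg',0),('shelf_edge',.15),('tea_tin',.008),('creamer_0',.008),('timer',0),('scoop',0),('brew_pod_0',0),('tray',0),('riser',0)]:
        for r in manip.tip_of(q,'scene')[:4]:
            print(q,round(r['conf'],2),np.round(r['centre']),np.round(on(s,r['centre'],z),3))
t=cv2.imread('pics/top0.png')[100:300,100:420]
cv2.imwrite('pics/topc.png',cv2.resize(t,(800,500),interpolation=cv2.INTER_CUBIC))
cv2.imwrite('pics/sc.png',cv2.resize(cv2.imread('pics/scene0.png'),(800,600),interpolation=cv2.INTER_CUBIC))
E
```

```text
{'fx': 386.83665448299695, 'fy': 386.83665448299695, 'cx': 259.35176291229044, 'cy': 194.14641951711724, 'position': array([ 0.09296785, -0.68165107,  0.89860919]), 'orientation': array([ 0.89232367,  0.37185865, -0.09956264, -0.2357263 ])}
tray_notch 0.64 [287. 226.] [ 0.55  -0.056  0.   ]
tray_handle 0.86 [226. 223.] [0.389 0.038 0.01 ]
pivot_leg 0.57 [304. 225.] [ 0.598 -0.078  0.   ]
shelf_edge 0.72 [258. 177.] [0.499 0.038 0.15 ]
shelf_edge 0.33 [245. 228.] [ 0.378 -0.113  0.15 ]
tea_tin 0.72 [269. 224.] [ 0.502 -0.026  0.008]
tea_tin 0.61 [247. 216.] [0.458 0.036 0.008]
creamer_0 0.62 [245. 217.] [0.452 0.032 0.008]
creamer_0 0.55 [300. 314.] [ 0.419 -0.32   0.008]
creamer_0 0.52 [247. 229.] [ 0.434 -0.011  0.008]
timer 0.76 [199. 164.] [0.433 0.346 0.   ]
scoop 0.81 [346. 320.] [ 0.511 -0.387  0.   ]
brew_pod_0 0.73 [321. 257.] [ 0.57  -0.201  0.   ]
brew_pod_0 0.51 [242. 169.] [ 0.554  0.245 -0.   ]
brew_pod_0 0.16 [244. 216.] [0.456 0.047 0.   ]
tray 0.78 [261. 223.] [ 0.486 -0.006  0.   ]
riser 0.58 [301. 227.] [ 0.585 -0.08   0.   ]
riser 0.33 [248. 171.] [0.564 0.226 0.   ]
```

View pics/topc.png

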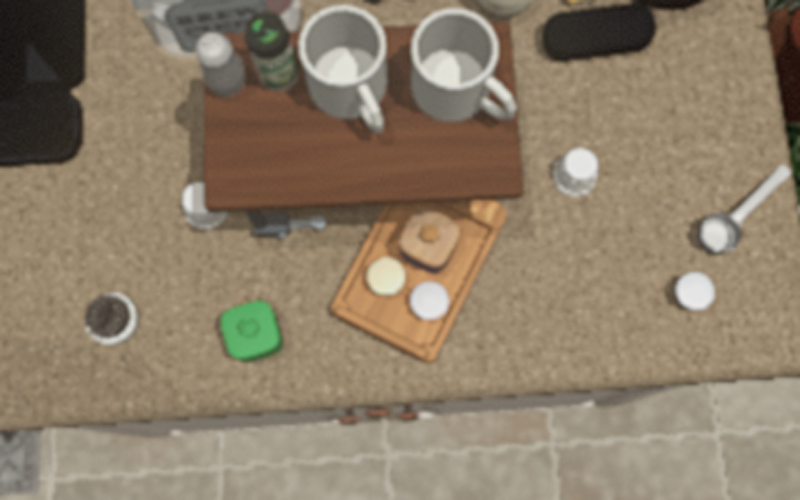

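View pics/sc.png

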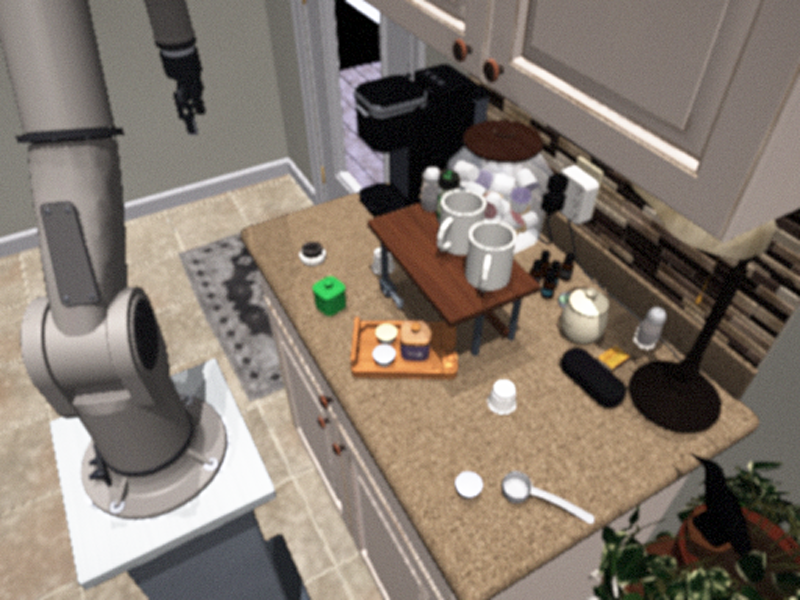

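The top picture shows the tray (crop 330–505, 200–360) with its handle end near the robot. The brown tin and two creamers are on it, the green look-alike tin stands alone at (250,330), and the shelf's front edge runs from (207,208) to (522,195). The scene picture agrees. Next I zoom in for corner picks.

```bash
python3 -m pendant --help 2>&1 | head -20
python3 - <<'E'
from h import *
t=cv2.imread('pics/top0.png')[165:255,215:335]; s=cv2.imread('pics/scene0.png')[130:250,215:375]
cv2.imwrite('pics/tz.png',cv2.resize(t,(800,600),interpolation=cv2.INTER_CUBIC))
cv2.imwrite('pics/sz.png',cv2.resize(s,(800,600),interpolation=cv2.INTER_CUBIC))
E
```

```text
invalid input: not JSON, or not a number
```

View pics/tz.png

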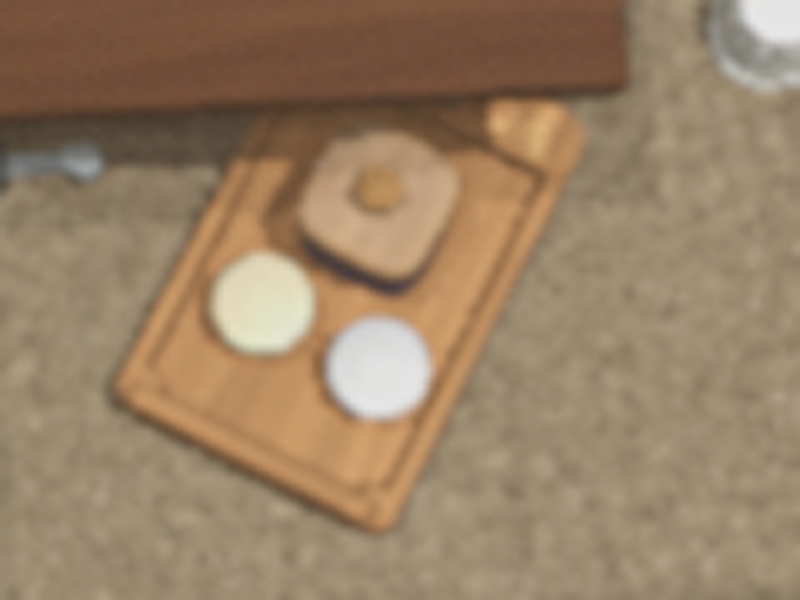

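View pics/sz.png

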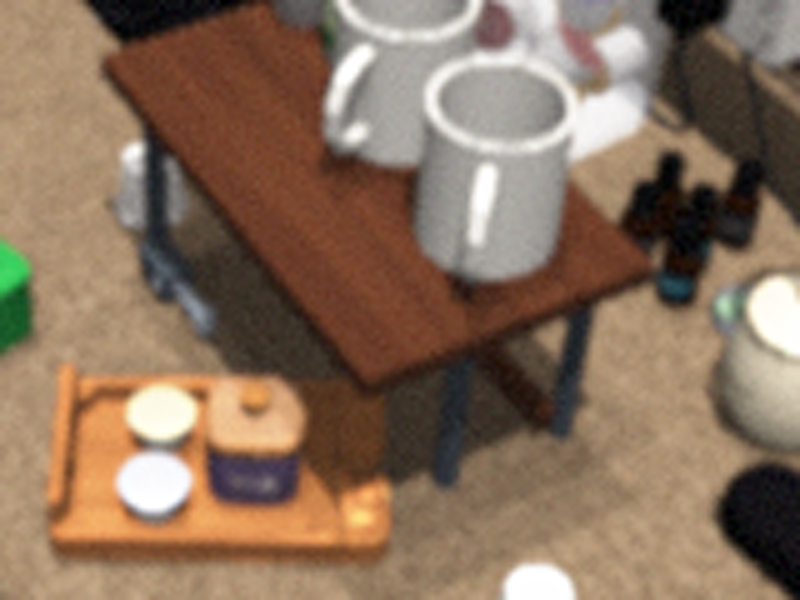

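```bash
cat > fit.py <<'E'
from h import *
from scipy.optimize import least_squares
cams={'top':dict(fx=397.534,fy=397.534,cx=262.1385,cy=190.8335,position=[0.24525193,0.02582532,1.12242248],orientation=[-0.67843365,-0.07943221,0.09027188,0.72475465]),
'scene':dict(fx=386.83665,fy=386.83665,cx=259.35176,cy=194.14642,position=[0.09296785,-0.68165107,0.89860919],orientation=[0.89232367,0.37185865,-0.09956264,-0.2357263])}
T=lambda u,v:(215+u/6.6667,165+v/6.6667); S=lambda u,v:(215+u/5,130+v/5)
def W(p,P):
    c,s=np.cos(p[2]),np.sin(p[2]); x,y,z=np.array(P)/1000.; return [p[0]+c*x-s*y,p[1]+s*x+c*y,z]
rp=[('top',(-90,-37,150),T(625,92)),('top',(-90,283,150),(182.8,183.2)),('top',(-90,122,150),(245,182)),
('scene',(-90,-37,150),S(371,387)),('scene',(-90,283,150),S(108,72)),('scene',(100,-37,150),S(650,272)),('scene',(0,0,0),S(447,482)),('scene',(85,0,0),S(565,433)),('scene',(0,0,0),(304,225))]
def res(p,pts): return np.concatenate([np.array(proj(cams[c],W(p,P)))-px for c,P,px in pts])
def line(p,c,A,B,px):
    a,b=np.array(proj(cams[c],W(p,A))),np.array(proj(cams[c],W(p,B))); d=(b-a)/np.linalg.norm(b-a); w=px-a; return d[0]*w[1]-d[1]*w[0]
tp=[('top',(0,-86,0),(283,183)),('scene',(0,-86,0),(287,226)),('top',(0,100,10),(250,235)),('scene',(0,100,10),(226,223)),('scene',(-55,100,44),S(57,500)),('scene',(55,100,44),S(66,363))]
tl=[('top',(65,-100,22),(65,100,22),T(240,165)),('top',(65,-100,22),(65,100,22),T(135,355)),('top',(-65,-100,0),(-65,100,0),T(572,175)),('top',(-65,-100,0),(-65,100,0),T(420,490)),
('top',(-65,100,0),(65,100,0),T(160,425)),('top',(-65,100,0),(65,100,0),T(330,510)),('scene',(-65,-100,0),(-65,100,0),S(100,556)),('scene',(-65,-100,0),(-65,100,0),S(350,556))]
def tres(p): return np.r_[res(p,tp),[line(p,*l) for l in tl],[line(p,*l) for l in tl]]
r=least_squares(res,[.6,-.08,0],args=(rp,),loss='soft_l1')
t=least_squares(tres,[.468,-.011,1.0],loss='soft_l1')
if __name__=='__main__':
    print('riser',r.x,np.rad2deg(r.x[2]),np.round(res(r.x,rp).reshape(-1,2),1).tolist())
    print('tray',t.x,np.rad2deg(t.x[2]),np.round(tres(t.x),1))
    n=np.array(W(t.x,(0,-86,0)));print('notch',n,'handle',W(t.x,(0,100,10)))
    d=(r.x[:2]-n[:2]);th=t.x[2];X=np.array([np.cos(th),np.sin(th)]);Y=np.array([-X[1],X[0]]);print('leg in tray rel notch (mm)',d@X*1e3,d@Y*1e3,'rel angle',np.rad2deg(th-r.x[2]))
    for nme,px,z in [('tin',T(380,190),.085),('cr',T(262,303),.035),('cr',T(378,368),.035)]:
        q=on(cams['top'],px,z)[:2]-t.x[:2]; print(nme,q@X*1e3,q@Y*1e3)
E
python3 fit.py
```

```text
riser [ 0.59735321 -0.08077163 -0.02665717] -1.5273430929218241 [[-0.8, 0.2], [-1.2, 0.5], [0.3, -0.6], [-0.6, 2.6], [-0.5, 0.1], [1.6, 2.3], [0.5, -0.9], [-0.2, -0.8], [0.9, 0.5]]
tray [ 0.47682777 -0.01610097  1.02984521] 59.0057842225677 [-1.3 -3.6  1.3  0.9  2.3  0.3  1.1  0.5 -1.5  0.2 -0.2  0.1 -0.8 -0.4
 -0.1 -1.   0.1  0.4  1.5  2.5 -0.8 -0.4 -0.1 -1.   0.1  0.4  1.5  2.5]
notch [ 0.55054863 -0.0603868   0.        ] handle [np.float64(0.39110584466161946), np.float64(0.035394188229330395), np.float64(0.01)]
leg in tray rel notch (mm) 6.627817675133577 -50.61898669320912 rel angle 60.53312731548952
tin -0.5997011270881389 -15.77023158869225
cr 25.29802798158245 38.7021332644492
cr -30.14946689089556 41.02699594833101
```

```bash
cat > rel.py <<'E'
# usage: rel.py x y z yaw_of_tool_y(deg): shift in tool axes (mm) and twist from measured pose
import sys; from h import *
o=manip.get_obs(); M=q2R(o['eef_rot']); p=o['position']
t=np.array([float(a) for a in sys.argv[1:4]])
yaw=np.degrees(np.arctan2(M[1,1],M[0,1]))
tw=-(float(sys.argv[4])-yaw) if len(sys.argv)>4 else 0
print('t',round(o['time'],2),'p',np.round(p,4),'r',np.round(np.hypot(p[0],p[1]),3),'yawY',round(yaw,1),'lean',np.round(M[:,2],3),'F',np.round(o['ft_force'],1),'j',np.round(o['joints'],2),'gap',round(o['finger_gap'],4))
print('shift',np.round(M.T@(t-p)*1e3,1),'twist',round((tw+180)%360-180,1))
E
python3 -m pendant '[-31,-39,0,8.5,-62,-78,0,17,-93,-117,0,25.5,-124,-156,0,34,-155,-195,0,42.5]' 0.5
python3 rel.py .417 .0688 .255 -31
```

```text
time: 1.7
position: [0.3532, 0.3584, 0.2565]
eef_rot: [-0.0, 0.569, 0.822, 0.0]
ft_force: [0.6, -0.3, 1.2]
finger_gap: 0.0427
finger_force: 0.0
t 1.7 p [0.3532 0.3584 0.2565] r 0.503 yawY 20.6 lean [ 0.     0.001 -1.   ] F [ 0.6 -0.3  1.2] j [-1.11  0.19  0.22  1.97 -0.05  0.98 -0.51] gap 0.0427
shift [-293.5  -42.4    1.3] twist 51.6
```

```bash
python3 -m pendant '[-49,-7,0,8.5,-98,-14,0,17,-147,-21,0,25.5,-196,-28,0,34,-245,-35,0,42.5]'
python3 rel.py .417 .0688 .13 -31
```

```text
time: 2.2
position: [0.4082, 0.1172, 0.2567]
eef_rot: [-0.0, 0.828, 0.56, 0.001]
ft_force: [0.7, 0.3, 0.1]
finger_gap: 0.043
finger_force: 0.0
t 2.2 p [0.4082 0.1172 0.2567] r 0.425 yawY -21.9 lean [ 0.001  0.001 -1.   ] F [0.7 0.3 0.1] j [-0.88  0.04  0.47  2.14 -0.02  0.96 -0.77] gap 0.043
shift [-41.8  26.1 126.6] twist 9.1
```

```bash
python3 -m pendant '[-42,26,0,8.5,-42,26,40,9,-42,26,85,9,-42,26,125,9,-42,26,125,9]'
python3 - <<'E'
from h import *
o=manip.get_obs(); s=manip.snapshot('wrist'); np.save('wr.npy',np.r_[o['position'],o['eef_rot']]); save(s,'w1.png'); print(s['mount'],{k:v for k,v in s.items() if k not in('color','mount')})
cv2.imwrite('pics/w1b.png',cv2.resize(cv2.imread('pics/w1.png'),(800,600)))
E
python3 rel.py .417 .0688 .04 -31
```

```text
time: 2.7
position: [0.4137, 0.0692, 0.1278]
eef_rot: [-0.0, 0.868, 0.496, -0.005]
ft_force: [-0.5, -0.6, -0.0]
finger_gap: 0.0429
finger_force: 0.0
[[ 6.61045746e-04  9.50479682e-01  3.10785999e-01  8.03174458e-02]
 [ 9.99999773e-01 -5.87144319e-04 -3.31343273e-04  5.45427311e-04]
 [-1.32458815e-04  3.10786147e-01 -9.50479854e-01 -1.16713033e-01]
 [ 0.00000000e+00  0.00000000e+00  0.00000000e+00  1.00000000e+00]] {'fx': 274.89879275727225, 'fy': 274.89879275727225, 'cx': 257.75676715607295, 'cy': 190.58743649353627}
t 2.75 p [0.4154 0.0697 0.1302] r 0.421 yawY -30.6 lean [-0.005 -0.003 -1.   ] F [0.  0.1 0.4] j [-0.74  0.28  0.5   2.27 -0.22  0.64 -0.62] gap 0.0427
shift [ 0.5  2.1 90.2] twist 0.4
```

View pics/w1b.png

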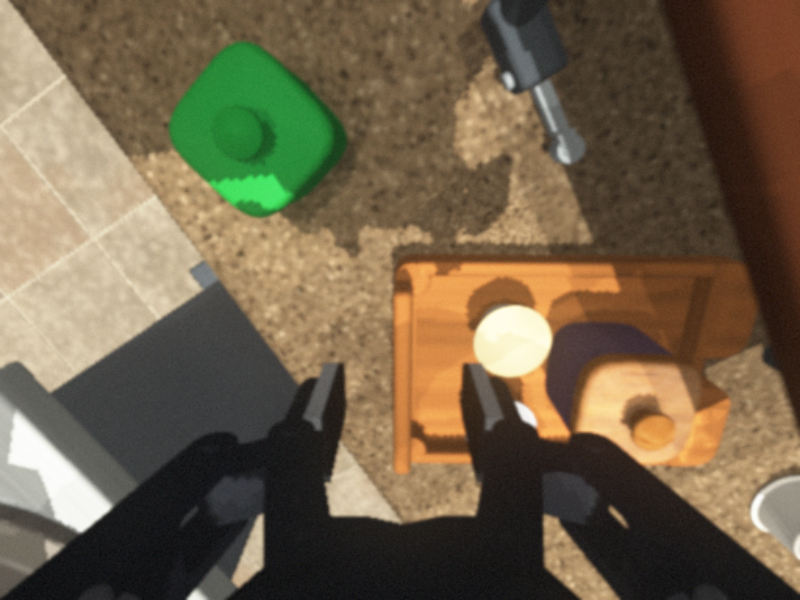

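The wrist view shows the handle wall as a vertical line at u≈395 (v 288–472). The tray's +x side is along v≈258 and the shelf edge is at the right, from (665,0) to (800,430). I'll refine the tray pose from these picks.

```bash
cat > wcam.py <<'E'
from fit import *
def wcam(pose,mount,intr):
    M=np.eye(4);M[:3,:3]=q2R(pose[3:]);M[:3,3]=pose[:3];C=M@mount
    q=R.from_matrix(C[:3,:3]).as_quat(); return dict(fx=intr[0],fy=intr[0],cx=intr[1],cy=intr[2],position=C[:3,3],orientation=[q[3],*q[:3]])
MOUNT=np.array([[6.61045746e-04,9.50479682e-01,3.10785999e-01,8.03174458e-02],[9.99999773e-01,-5.87144319e-04,-3.31343273e-04,5.45427311e-04],[-1.32458815e-04,3.10786147e-01,-9.50479854e-01,-1.16713033e-01],[0,0,0,1]])
I=(274.8988,257.75677,190.58744)
E
python3 - <<'E'
from wcam import *
cams['w']=wcam(np.load('wr.npy'),MOUNT,I)
k=1.5625
print('wrist px of TCP tips', np.round(cams['w']['position'],3))
tl2=[('w',(65,-100,22),(65,100,22),(430/k,257/k)),('w',(65,-100,22),(65,100,22),(700/k,258/k)),('w',(-55,100,44),(55,100,44),(394/k,300/k)),('w',(-55,100,44),(55,100,44),(395.5/k,460/k))]
tp2=[('w',(-55,100,44),(396/k,473/k))]
f=lambda p:np.r_[res(p,tp2),[line(p,*l) for l in tl2]*1]
u=least_squares(f,t.x); print(u.x,np.rad2deg(u.x[2]),np.round(f(u.x),1))
print('wall42',W(u.x,(42,95,0)),'notch',W(u.x,(0,-86,0)))
# board front edge
rl=[(665/k,0),(733/k,217/k),(800/k,430/k)]
print([round(float(line(r.x,'w',(-90,-37,150),(-90,283,150),q)),1) for q in rl], [np.round(on(cams['w'],q,.15),4) for q in rl], W(r.x,(-90,122,150)))
th=u.x[2];X=np.array([np.cos(th),np.sin(th)]);Y=np.array([-X[1],X[0]]);d=r.x[:2]-np.array(W(u.x,(0,-86,0)))[:2];print(d@X,d@Y)
E
```

```text
wrist px of TCP tips [0.456 0.139 0.244]
[ 0.47840133 -0.0103789   1.03897246] 59.52873686356184 [-0.3 -0.2  0.3 -0.2 -0.2  0. ]
wall42 [np.float64(0.4178208447812154), np.float64(0.0739952995365378), np.float64(0.0)] notch [np.float64(0.5525233199253097), np.float64(-0.05399002458327933), np.float64(0.0)]
[-6.0, -4.6, -3.1] [array([0.5115, 0.1374, 0.15  ]), array([0.5105, 0.0914, 0.15  ]), array([0.5091, 0.0295, 0.15  ])] [np.float64(0.5106369740388351), np.float64(0.043583886753091716), np.float64(0.15)]
-0.00034911387516902705 -0.05221926375719237
```

```bash
python3 rel.py .418 .0738 .04 -30.5
```

```text
t 2.75 p [0.4154 0.0697 0.1302] r 0.421 yawY -30.6 lean [-0.005 -0.003 -1.   ] F [0.  0.1 0.4] j [-0.74  0.28  0.5   2.27 -0.22  0.64 -0.62] gap 0.0427
shift [ 5.3  0.4 90.2] twist -0.1
```

```bash
python3 -m pendant '[5,0,20,0,5,0,45,0,5,0,60,0,5,0,60,0]' 0.65; python3 rel.py .418 .0738 .04 -30.5
```

```text
time: 3.15
position: [0.42, 0.0753, 0.0722]
eef_rot: [-0.0, 0.868, 0.496, 0.0]
ft_force: [1.0, 0.0, 0.2]
finger_gap: 0.0301
finger_force: 0.0
t 3.15 p [0.42   0.0753 0.0722] r 0.427 yawY -30.5 lean [ 0.     0.001 -1.   ] F [1.  0.  0.2] j [-0.67  0.4   0.41  2.3  -0.34  0.49 -0.52] gap 0.0301
shift [-2.4 -1.  32.2] twist 0.0
```

```bash
python3 -m pendant '[-1,-1,16,0,-1,-1,32,0,-1,-1,32,0]'; python3 -m pendant '[0,0,0,0,0,0,0,0,0,0,0,0]' 1 60; python3 rel.py .418 .0738 .04 -30.5
python3 - <<'E'
from h import *
o=manip.get_obs(); s=manip.snapshot('wrist'); np.save('wr2.npy',np.r_[o['position'],o['eef_rot']]); save(s,'w2.png')
for q in ['pivot_leg','tray_notch']: print(q,[(round(r['conf'],2),r['centre']) for r in manip.tip_of(q,'wrist')])
cv2.imwrite('pics/w2b.png',cv2.resize(cv2.imread('pics/w2.png'),(800,600)))
E
```

```text
time: 3.45
position: [0.419, 0.0748, 0.0405]
eef_rot: [-0.0, 0.868, 0.496, 0.001]
ft_force: [-0.3, 0.2, 0.2]
finger_gap: 0.0298
finger_force: 0.0
time: 3.75
position: [0.4188, 0.0749, 0.0413]
eef_rot: [-0.0, 0.869, 0.495, 0.001]
ft_force: [-4.4, 0.8, 7.5]
finger_gap: 0.0168
finger_force: 58.3
t 3.75 p [0.4188 0.0749 0.0413] r 0.425 yawY -30.6 lean [ 0.002  0.002 -1.   ] F [-4.4  0.8  7.5] j [-0.61  0.47  0.35  2.31 -0.4   0.42 -0.47] gap 0.0168
shift [-1.3 -0.2  1.3] twist -0.1
pivot_leg []
tray_notch []
```

View pics/w2b.png

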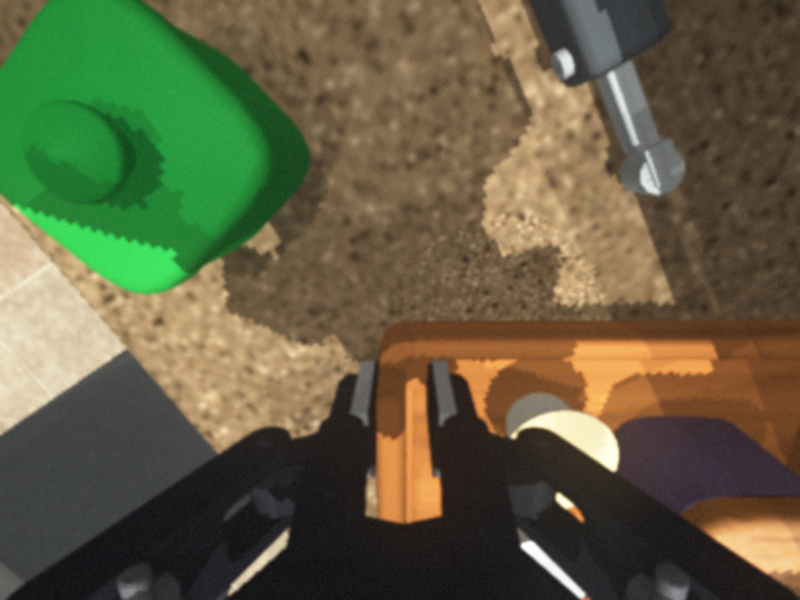

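```bash
python3 - <<'E'
from wcam import *
c=cams['scene']
a,b,l=[on(c,S(*q),0)[:2] for q in [(100,557),(350,556),(447,479)]]
d=(b-a)/np.linalg.norm(b-a); n=np.array([-d[1],d[0]]); print(a,b,l,np.degrees(np.arctan2(-d[1],-d[0]))-90,'lat',(l-a)@n*1e3-65)
h=on(c,S(345,508),.022); 
# wrist w2 refit tray
cams['w2']=wcam(np.load('wr2.npy'),MOUNT,I);k=1.5625
# side top outer edge line at z=22
for q in [(420,322),(760,322)]: print('side pt',on(cams['w2'],np.array(q)/k,.022))
p=[.4784,-.0104,1.039]
print('pred side', [np.round(np.array(proj(cams['w2'],W(p,(65,y,22))))*k) for y in (80,0)])
print('tcp in tray', (lambda v:(v[0]*np.cos(1.039)+v[1]*np.sin(1.039),-v[0]*np.sin(1.039)+v[1]*np.cos(1.039)))(np.array([.4188,.0749])-p[:2]))
E
python3 -m pendant '[0,0,-2,0,0,0,-2,0,0,0,-2,0]' 1 80
```

```text
[ 0.38389449 -0.03028939] [ 0.51213327 -0.10212114] [ 0.59548581 -0.08101538] 60.745040759728084 lat -5.852080585645147
side pt [0.43827647 0.09501063 0.022     ]
side pt [0.53771209 0.03618738 0.022     ]
pred side [array([443., 337.]), array([676., 336.])]
tcp in tray (np.float64(0.043297751692485995), np.float64(0.09462322494174367))
time: 4.2
position: [0.4183, 0.0744, 0.0422]
eef_rot: [0.0, 0.869, 0.496, 0.001]
ft_force: [-3.6, -1.0, 4.5]
finger_gap: 0.0159
finger_force: 80.7
```

```bash
python3 -m pendant '[0,6,0,0,0,12,0,0,0,18,0,0,0,24,0,0,0,28,0,0]'; python3 rel.py .418 .0738 .04 -30.5
python3 - <<'E'
from h import *
for c in ['scene','top']:
    s=manip.snapshot(c); save(s,c+'3.png')
    for q,z in [('tray_notch',0),('tray_handle',.01),('pivot_leg',0),('tray',0)]:
        for r in manip.tip_of(q,c)[:2]: print(c,q,round(r['conf'],2),np.round(r['centre'],1),np.round(on(s,r['centre'],z),4))
a=cv2.imread('pics/scene3.png')[200:250,220:320]; cv2.imwrite('pics/s3z.png',cv2.resize(a,(800,400),interpolation=cv2.INTER_CUBIC))
E
```

```text
time: 4.7
position: [0.4425, 0.0609, 0.0416]
eef_rot: [-0.0, 0.868, 0.497, 0.0]
ft_force: [-4.7, 1.8, 5.3]
finger_gap: 0.0159
finger_force: 80.1
t 4.7 p [0.4425 0.0609 0.0416] r 0.447 yawY -30.4 lean [ 0.     0.001 -1.   ] F [-4.7  1.8  5.3] j [-0.56  0.49  0.35  2.26 -0.39  0.45 -0.43] gap 0.0159
shift [ -1.3 -27.6   1.6] twist 0.1
scene tray_notch 0.73 [296.7 221.9] [ 0.5838 -0.0563  0.    ]
scene tray_handle 0.9 [234.4 222.6] [0.412  0.0278 0.01  ]
scene pivot_leg 0.61 [306.2 226.6] [ 0.5984 -0.0864  0.    ]
scene tray 0.77 [272.  222.7] [ 0.5159 -0.0216  0.    ]
top tray_notch 0.94 [285.7 173.7] [ 0.5672 -0.0734  0.    ]
top tray_handle 0.83 [256.7 224.2] [0.4217 0.0212 0.01  ]
top pivot_leg 0.72 [329.8 170.4] [ 0.5688 -0.2041  0.    ]
top tray 0.59 [271.1 197.1] [ 0.4996 -0.0255  0.    ]
```

View pics/s3z.png

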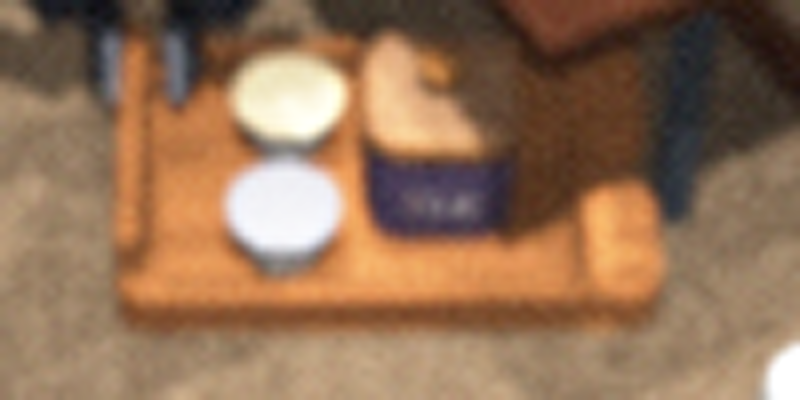

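The zoom shows the tray's front bottom edge at v≈323 and the notch's near edge at v≈181 (u 590–640). The leg's foot is at about (682,213), just ahead of the tray's end at u≈660.

```bash
python3 - <<'E'
from wcam import *
c=cams['scene']; Z=lambda u,v:(220+u/8,200+v/8)
g=lambda u,v,z:on(c,Z(u,v),z)[:2]
leg=g(682,212,0)
th=np.radians(59.6);X=np.array([np.cos(th),np.sin(th)]);Y=np.array([-X[1],X[0]])
rows=dict(bot1=(200,322,0,-65),bot2=(600,325,0,-65),top1=(200,301,.022,-65),top2=(560,303,.022,-65),notch=(610,181,.022,-9.5),wallR=(128,248,.044,-55),wallF=(135,33,.044,55),side2=(225,45,.022,65))
for k,(u,v,z,x) in rows.items():
    p=g(u,v,z); print(k,np.round(p,4),'leg lateral',round(((leg-p)@X)*1e3+x,1),'along',round((leg-p)@Y*1e3,1))
print(leg)
E
```

```text
bot1 [ 0.4115 -0.041 ] leg lateral -9.2 along -181.4
bot2 [ 0.5389 -0.1148] leg lateral -10.0 along -34.1
top1 [ 0.4082 -0.0482] leg lateral -1.3 along -180.5
top2 [ 0.521  -0.1131] leg lateral -2.3 along -50.4
notch [ 0.569  -0.0733] leg lateral -5.5 along -29.1
wallR [ 0.3893 -0.03  ] leg lateral 2.6 along -206.0
wallF [0.4404 0.0636] leg lateral 6.0 along -209.3
side2 [0.477  0.0596] leg lateral 0.9 along -175.8
[ 0.59615279 -0.08460981]
```

```bash
python3 -m pendant '[0,0,0,0,0,0,0,0,0,0,-20,0,0,0,-42,0,-17,0,-42,0]' 0.65; python3 -m pendant '[-16,0,0,0,-16,0,20,0,-16,0,40,0,-16,0,40,0]';python3 rel.py .42 .03 .042 -30.5
```

```text
time: 5.7
position: [0.4354, 0.0471, 0.0849]
eef_rot: [0.0, 0.868, 0.497, 0.002]
ft_force: [0.5, -0.2, 0.1]
finger_gap: 0.03
finger_force: 0.0
time: 6.1
position: [0.4223, 0.0302, 0.0411]
eef_rot: [-0.001, 0.869, 0.495, -0.003]
ft_force: [-1.3, -0.6, 0.1]
finger_gap: 0.0295
finger_force: 0.0
t 6.1 p [0.4223 0.0302 0.0411] r 0.423 yawY -30.6 lean [-0.006 -0.002 -1.   ] F [-1.3 -0.6  0.1] j [-0.51  0.47  0.35  2.31 -0.39  0.42 -0.37] gap 0.0295
shift [-1.3 -1.9 -0.9] twist -0.1
```

```bash
python3 -m pendant '[0,0,0,0,0,0,0,0,0,0,0,0,0,0,0,0]' 1 80; python3 -m pendant '[-1,3,0,0,-2,6,0,0,-2,9,0,0]';  python3 -m pendant '[0,2,0,0,0,4,0,0]'; python3 rel.py .42 .03 .042 -30.5
```

```text
time: 6.5
position: [0.4254, 0.0318, 0.0436]
eef_rot: [0.0, 0.868, 0.496, 0.0]
ft_force: [-0.1, 0.7, -2.5]
finger_gap: 0.0082
finger_force: 77.9
time: 6.8
position: [0.4318, 0.0253, 0.0433]
eef_rot: [-0.0, 0.868, 0.496, -0.0]
ft_force: [-3.8, 3.9, 1.8]
finger_gap: 0.0085
finger_force: 78.5
time: 7.0
position: [0.4348, 0.0236, 0.0433]
eef_rot: [-0.001, 0.868, 0.496, -0.001]
ft_force: [-6.3, 3.6, 5.4]
finger_gap: 0.0082
finger_force: 79.0
t 7.0 p [0.4348 0.0236 0.0433] r 0.435 yawY -30.5 lean [-0.002  0.001 -1.   ] F [-6.3  3.6  5.4] j [-0.49  0.48  0.36  2.28 -0.39  0.44 -0.35] gap 0.0082
shift [ -2.  -16.    1.4] twist -0.0
```

```bash
for i in 1 2; do python3 -m pendant '[0,2,0,0,0,3,0,0]' | sed -n 2,4p; done; python3 rel.py .42 .03 .042 -30.5
```

```text
position: [0.4376, 0.022, 0.0433]
eef_rot: [-0.001, 0.868, 0.496, -0.0]
ft_force: [-5.1, 2.8, 5.1]
position: [0.4402, 0.0205, 0.0433]
eef_rot: [-0.001, 0.868, 0.496, -0.0]
ft_force: [-5.3, 2.0, 4.8]
t 7.4 p [0.4402 0.0205 0.0433] r 0.441 yawY -30.5 lean [-0.001  0.001 -1.   ] F [-5.3  2.   4.8] j [-0.48  0.48  0.36  2.27 -0.39  0.44 -0.34] gap 0.0084
shift [ -2.1 -22.2   1.4] twist -0.0
```

```bash
python3 - <<'E'
from h import *
s=manip.snapshot('scene'); save(s,'scene4.png')
a=cv2.imread('pics/scene4.png')[200:250,230:330]; cv2.imwrite('pics/s4z.png',cv2.resize(a,(800,400),interpolation=cv2.INTER_CUBIC))
E
```

```text
(no output)
```

View pics/s4z.png

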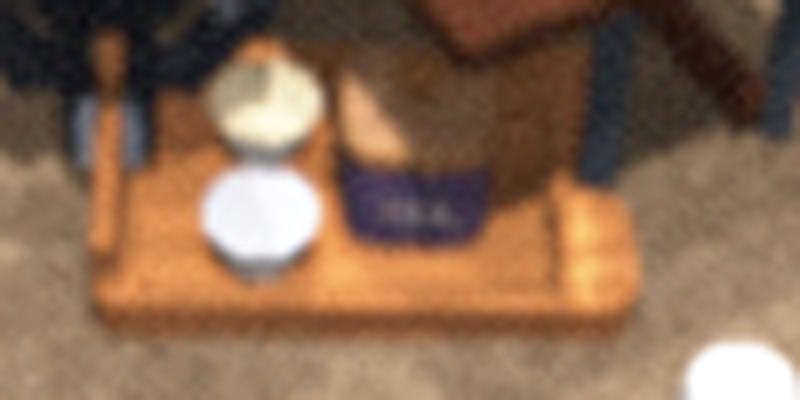

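The leg (u≈605) now stands inside the notch, behind the prong end at u≈640. I keep pushing until it bottoms.

```bash
for i in 1 2 3; do python3 -m pendant '[0,2,0,0]' | sed -n '2p;4p'; done; python3 rel.py .42 .03 .042 -30.5
```

```text
position: [0.4413, 0.0198, 0.0433]
ft_force: [-6.8, 3.9, 6.9]
position: [0.4422, 0.0192, 0.0433]
ft_force: [-12.0, 8.3, 16.2]
position: [0.4423, 0.0192, 0.0433]
ft_force: [-17.0, 12.0, 24.1]
t 7.75 p [0.4423 0.0192 0.0433] r 0.443 yawY -30.4 lean [-0.008  0.003 -1.   ] F [-17.   12.   24.1] j [-0.47  0.49  0.35  2.26 -0.39  0.46 -0.34] gap 0.0085
shift [ -2.  -24.7   1.5] twist 0.1
```

```bash
python3 -m pendant '[0,-2,0,0,0,-3,0,0]' | sed -n '2p;4p';python3 -m pendant '[0,0,0,0,0,0,0,0,0,0,-20,0,0,0,-50,0,0,0,-100,0]' 0.65;  python3 -m pendant '[0,0,-50,0,0,0,-100,0,0,0,-150,0,0,0,-200,0,0,0,-250,0]' 1; python3 -m pendant '[0,0,-50,0,0,0,-100,0,0,0,-150,0,0,0,-200,0,0,0,-250,0]'; python3 rel.py .44 .02 .7 -30.5
```

```text
position: [0.4422, 0.0193, 0.0433]
ft_force: [-3.6, 2.4, 2.9]
time: 8.45
position: [0.4423, 0.0181, 0.1428]
eef_rot: [0.0, 0.868, 0.496, -0.002]
ft_force: [2.3, 0.3, 1.1]
finger_gap: 0.0297
finger_force: 0.0
time: 8.95
position: [0.4434, 0.018, 0.3959]
eef_rot: [0.0, 0.869, 0.495, 0.001]
ft_force: [1.4, 0.2, 0.3]
finger_gap: 0.0002
finger_force: 0.0
time: 9.45
position: [0.4432, 0.0179, 0.6458]
eef_rot: [0.0, 0.869, 0.496, 0.001]
ft_force: [1.5, -0.4, 0.3]
finger_gap: -0.0001
finger_force: 0.0
t 9.45 p [0.4432 0.0179 0.6458] r 0.444 yawY -30.6 lean [ 0.002  0.001 -1.   ] F [ 1.5 -0.4  0.3] j [-0.79 -0.08  0.56  1.38  0.04  1.83 -0.76] gap -0.0001
shift [  0.3  -3.7 -54.2] twist -0.1
```

```bash
python3 -m pendant '[0,0,-40,0,0,0,-80,0,0,0,-120,0,0,0,-150,0]'; python3 rel.py .44 .02 .7 -30.5
```

```text
time: 9.85
position: [0.4426, 0.0195, 0.7]
eef_rot: [0.008, 0.868, 0.496, 0.015]
ft_force: [0.0, -0.3, -0.4]
finger_gap: 0.0001
finger_force: 0.0
t 9.85 p [0.4426 0.0195 0.7   ] r 0.443 yawY -30.5 lean [ 0.033  0.    -0.999] F [ 0.  -0.3 -0.4] j [-0.27 -0.03  0.08  1.22  0.01  1.91 -0.72] gap 0.0001
shift [-0.9 -2.5 -0.1] twist -0.0
```

```bash
for i in 1 2 3; do python3 -m pendant '[0,0,-50,0,0,0,-100,0]'|sed -n 2,3p; done; python3 rel.py .44 .02 .7 -30.5
```

```text
position: [0.4407, 0.0185, 0.7153]
eef_rot: [0.014, 0.868, 0.495, 0.03]
position: [0.4355, 0.0174, 0.737]
eef_rot: [0.022, 0.867, 0.495, 0.052]
position: [0.4274, 0.0163, 0.7587]
eef_rot: [0.031, 0.866, 0.494, 0.073]
t 10.45 p [0.4274 0.0163 0.7587] r 0.428 yawY -31.0 lean [ 0.157  0.018 -0.987] F [-0.1 -0.6 -0.8] j [ 0.73 -0.03 -0.85  1.09 -0.03  1.91 -0.66] gap 0.0002
shift [ 3.9  1.4 60. ] twist -0.5
```

```bash
for i in 1 2 3 ; do python3 -m pendant '[0,0,-50,0,0,0,-100,0]'|sed -n 2,3p; done; python3 rel.py .44 .02 .7 -30.5
```

```text
position: [0.4172, 0.0137, 0.7829]
eef_rot: [0.043, 0.865, 0.491, 0.096]
position: [0.4045, 0.0138, 0.8083]
eef_rot: [0.055, 0.861, 0.49, 0.122]
position: [0.3899, 0.0133, 0.8324]
eef_rot: [0.067, 0.857, 0.489, 0.146]
t 11.05 p [0.3899 0.0133 0.8324] r 0.39 yawY -32.0 lean [ 0.316  0.029 -0.948] F [ 0.1  0.4 -0.3] j [ 0.61 -0.13 -0.61  1.01 -0.11  1.91 -0.59] gap -0.0003
shift [  5.2   3.6 141.6] twist -1.5
```

```bash
for i in 1 2 3 4; do python3 -m pendant '[9,15,-45,0,18,30,-90,0]'|sed -n 2,3p; done; python3 rel.py .44 .02 .7 -30.5
```

```text
position: [0.3999, 0.0129, 0.859]
eef_rot: [0.079, 0.853, 0.487, 0.17]
position: [0.4046, 0.0108, 0.8849]
eef_rot: [0.09, 0.848, 0.484, 0.194]
position: [0.4041, 0.0088, 0.9103]
eef_rot: [0.102, 0.843, 0.481, 0.218]
position: [0.3992, 0.0068, 0.9351]
eef_rot: [0.114, 0.837, 0.477, 0.241]
t 11.85 p [0.3992 0.0068 0.9351] r 0.399 yawY -34.9 lean [ 0.512  0.039 -0.858] F [ 0.3  0.1 -0.1] j [ 0.83 -0.09 -0.8   0.74 -0.12  1.92 -0.59] gap 0.0002
shift [-40.6 -75.4 223.1] twist -4.4
```

```bash
cat >> rel.py <<'E'
print('lean twist',round(np.degrees(np.arctan2(-M[2,1],-M[2,0])),1),'lean deg',round(np.degrees(np.arccos(-M[2,2])),1),'tip',np.round(p+M[:,2]*.025,4),'up',np.round(M[2],2),'fwd',np.round(M[0],2),'left',np.round(M[1],2))
E
python3 rel.py .44 -.10 .45 -30.5
```

```text
t 11.85 p [0.3992 0.0068 0.9351] r 0.399 yawY -34.9 lean [ 0.512  0.039 -0.858] F [ 0.3  0.1 -0.1] j [ 0.83 -0.09 -0.8   0.74 -0.12  1.92 -0.59] gap 0.0002
shift [-216.9 -118.4  432.9] twist -4.4
lean twist -125.0 lean deg 30.9 tip [0.412  0.0077 0.9137] up [ 0.3   0.42 -0.86] fwd [0.43 0.74 0.51] left [ 0.85 -0.52  0.04]
```

```bash
python3 -m pendant '[-21,-12,43,-8.4,-43,-24,86,-16.8,-65,-36,129,-25,-86,-48,173,-33.5,-108,-59,216,-42]' >/dev/null; python3 rel.py .44 -.10 .45
```

```text
t 12.35 p [ 0.4175 -0.0441  0.7031] r 0.42 yawY 11.2 lean [ 0.511  0.039 -0.859] F [1.2 0.5 0.3] j [ 0.69 -0.33 -0.4   1.53 -0.31  1.41  0.43] gap 0.0001
shift [ -45.4 -119.3  226.7] twist 0
lean twist -84.1 lean deg 30.8 tip [ 0.4302 -0.0431  0.6816] up [-0.05  0.51 -0.86] fwd [-0.16  0.84  0.51] left [0.99 0.17 0.04]
```

```bash
python3 rel.py .47 -.10 .45 | sed -n 2p; python3 -m pendant '[-11,-18,45,-8.4,-22,-37,90,-16.8,-33,-56,135,-25,-45,-74,181,-33.5,-56,-93,226,-42]' >/dev/null; python3 rel.py .46 -.11 .2
```

```text
shift [-50.3 -94.  242.1] twist 0
t 12.85 p [ 0.4635 -0.1047  0.4653] r 0.475 yawY 56.6 lean [ 0.51   0.04  -0.859] F [ 0.1 -0.4 -0. ] j [ 0.45 -0.25 -0.21  2.   -0.27  0.88  1.26] gap 0.0002
shift [ 99.8 -97.  225.9] twist 0
lean twist -42.1 lean deg 30.8 tip [ 0.4762 -0.1037  0.4438] up [-0.38  0.34 -0.86] fwd [-0.69  0.52  0.51] left [0.62 0.78 0.04]
```

```bash
python3 -m pendant '[20,-19,45,-8.4,40,-39,90,-16.8,60,-58,135,-25,80,-77,180,-33.5,100,-97,226,-42]' >/dev/null; python3 rel.py .46 -.11 .1
```

```text
t 13.35 p [ 0.4596 -0.1061  0.2329] r 0.472 yawY 91.8 lean [ 0.508  0.046 -0.86 ] F [1.1 1.3 0.6] j [ 0.26 -0.01 -0.08  2.37 -0.5   0.29  2.22] gap -0.0
shift [ 67.3  -8.5 114.3] twist 0
lean twist -3.9 lean deg 30.7 tip [ 0.4723 -0.105   0.2114] up [-0.51  0.03 -0.86] fwd [-0.86 -0.03  0.51] left [-0.01  1.    0.05]
```

```bash
python3 -m pendant '[20,-3,34,-4,40,-5,68,-4,67,-8,114,-4,67,-8,114,-4]' >/dev/null; python3 rel.py .46 -.11 .1
```

```text
t 13.75 p [ 0.4681 -0.0965  0.16  ] r 0.478 yawY 93.8 lean [ 0.481  0.052 -0.875] F [-0.4  0.4 -0.7] j [-0.05  0.15  0.22  2.43 -1.16  0.18  2.9 ] gap 0.0001
shift [ 36.7 -14.4  47.9] twist 0
lean twist -2.8 lean deg 28.9 tip [ 0.4801 -0.0952  0.1381] up [-0.48  0.02 -0.88] fwd [-0.87 -0.07  0.48] left [-0.05  1.    0.05]
```

```bash
python3 rel.py .46 .17 .32
```

```text
t 13.75 p [ 0.4681 -0.0965  0.16  ] r 0.478 yawY 93.8 lean [ 0.481  0.052 -0.875] F [-0.4  0.4 -0.7] j [-0.05  0.15  0.22  2.43 -1.16  0.18  2.9 ] gap 0.0001
shift [ -82.5  270.2 -129.9] twist 0
lean twist -2.8 lean deg 28.9 tip [ 0.4801 -0.0952  0.1381] up [-0.48  0.02 -0.88] fwd [-0.87 -0.07  0.48] left [-0.05  1.    0.05]
```

```bash
python3 -m pendant '[-25,15,-40,0,-50,40,-80,0,-82,80,-130,0,-82,130,-130,0,-82,180,-130,0]' >/dev/null; python3 -m pendant '[0,45,0,0,0,90,0,0,0,90,0,0]' >/dev/null; python3 rel.py .46 .17 .2
```

```text
t 14.55 p [0.462  0.0584 0.2364] r 0.466 yawY 95.0 lean [ 0.473  0.08  -0.877] F [ 0.5 -0.1  0.1] j [-0.4  -0.06  0.09  2.39  0.23  0.32  1.14] gap -0.0002
shift [ 12.8 109.7  39.9] twist 0
lean twist -5.2 lean deg 28.7 tip [0.4738 0.0604 0.2144] up [-0.48  0.04 -0.88] fwd [-0.88 -0.09  0.47] left [-0.06  1.    0.08]
```

```bash
python3 -m pendant '[0,45,0,0,0,90,0,0,10,105,20,0,20,105,40,0,30,105,60,0]' >/dev/null; python3 rel.py .46 .15 .14;  python3 -m pendant '[15,0,20,0,30,0,40,0,45,0,60,0,45,0,60,0]' >/dev/null; python3 rel.py .46 .15 .14;
```

```text
t 15.05 p [0.4548 0.1658 0.1731] r 0.484 yawY 95.1 lean [ 0.472  0.081 -0.878] F [ 0.7 -0.5  0.1] j [-0.52  0.12 -0.09  2.4   0.96  0.27  0.15] gap 0.0003
shift [ 12.2 -17.6  30.2] twist 0
lean twist -5.2 lean deg 28.6 tip [0.4666 0.1678 0.1511] up [-0.48  0.04 -0.88] fwd [-0.88 -0.09  0.47] left [-0.06  1.    0.08]
t 15.45 p [0.4418 0.1609 0.1016] r 0.47 yawY 95.2 lean [ 0.459  0.054 -0.887] F [-0.5 -0.5 -1.7] j [-0.05  0.35 -0.65  2.44  1.62  0.43 -0.49] gap -0.0003
shift [-33.  -12.1 -26.3] twist 0
lean twist -1.6 lean deg 27.5 tip [0.4533 0.1623 0.0794] up [-0.46  0.01 -0.89] fwd [-0.88 -0.09  0.46] left [-0.07  1.    0.05]
```

```bash
python3 rel.py .47 .0 .14 | sed -n 2p;  python3 -m pendant '[-16,0,-15,0,-30,-20,-20,0,-35,-65,-20,0,-35,-110,-20,0,-35,-155,-20,0]' >/dev/null; python3 rel.py .465 -.11 .14
```

```text
shift [ -30.6 -162.3  -29.8] twist 0
t 15.95 p [0.4773 0.0148 0.1342] r 0.478 yawY 95.0 lean [ 0.459  0.051 -0.887] F [-0.2  0.4 -0.7] j [ 0.36  0.25 -0.59  2.41  1.36  0.18  0.16] gap 0.0
shift [  17.2 -123.2  -17.2] twist 0
lean twist -1.5 lean deg 27.5 tip [0.4888 0.0161 0.112 ] up [-0.46  0.01 -0.89] fwd [-0.88 -0.09  0.46] left [-0.07  1.    0.05]
```

```bash
python3 -m pendant '[4,-30,0,0,8,-60,0,0,13,-90,0,0,17,-123,0,0,17,-123,0,0]' >/dev/null; python3 rel.py .46 -.11 .04
```

```text
t 16.45 p [ 0.4716 -0.1144  0.1233] r 0.485 yawY 94.2 lean [ 0.457  0.046 -0.888] F [ 0.6  1.1 -0.5] j [ 1.03  0.4  -0.95  2.36  1.24  0.2   0.65] gap -0.0002
shift [48.2  4.1 68.9] twist 0
lean twist -1.7 lean deg 27.3 tip [ 0.483  -0.1133  0.1011] up [-0.46  0.01 -0.89] fwd [-0.89 -0.07  0.46] left [-0.06  1.    0.05]
```

```bash
python3 rel.py .457 -.125 .034|sed -n 2p; python3 -m pendant '[15,-6,22,0,30,-10,45,0,45,-12,68,0,53,-12,73,0,53,-12,73,0]' ; python3 rel.py .457 -.12 .034
```

```text
shift [ 54.5 -10.7  72.2] twist 0
time: 16.95
position: [0.458, -0.1159, 0.0311]
eef_rot: [0.233, -0.04, 0.971, 0.021]
ft_force: [-1.2, 0.2, 0.7]
finger_gap: 0.0001
finger_force: 0.0
t 16.95 p [ 0.458  -0.1159  0.0311] r 0.472 yawY 95.1 lean [ 0.452  0.06  -0.89 ] F [-1.2  0.2  0.7] j [ 1.06  0.71 -0.98  2.41  2.04  0.41  0.  ] gap 0.0001
shift [-0.1 -3.9 -3.3] twist 0
lean twist -2.8 lean deg 27.1 tip [ 0.4693 -0.1144  0.0088] up [-0.46  0.02 -0.89] fwd [-0.89 -0.09  0.45] left [-0.07  1.    0.06]
```

```bash
cat > arc.py <<'E'
# usage: arc.py th0 th1 step [s] [extra mm]: cumulative tool shifts for the tip to follow the tray side, world tray angle th
import sys; from h import *
th0,th1,st=map(float,sys.argv[1:4]); s=float(sys.argv[4]) if len(sys.argv)>4 else 92; ex=float(sys.argv[5]) if len(sys.argv)>5 else 0
leg=np.array([.598,-.078]); o=manip.get_obs(); M=q2R(o['eef_rot']); p=o['position']; tip=p+M[:,2]*.025
v=tip[:2]-leg
for th in np.arange(th0,th1-1e-6,-abs(st)):
    a=np.radians(th);c,n=np.cos(a),np.sin(a); off=65+10*c+15*abs(n)-ex
    w=leg+np.array([c*-off-n*s,n*-off+c*s])/1000
    d=M.T@np.array([w[0]-tip[0],w[1]-tip[1],.0095-tip[2]]); print(th,np.round(d*1e3).astype(int).tolist(),np.round(w,3))
print('now tip',np.round(tip,4),'F',np.round(o['ft_force'],1),'t',o['time'],'lean',round(np.degrees(np.arccos(-M[2,2])),1),'in tray@th0: ',[ (round(float(v@[np.cos(b),np.sin(b)])*1e3,1),round(float(v@[-np.sin(b),np.cos(b)])*1e3,1)) for b in [np.radians(th0)]])
E
python3 arc.py 59.5 35 3
```

```text
59.5 [-8, 11, 3] [ 0.477 -0.103]
56.5 [-7, 17, 3] [ 0.475 -0.096]
53.5 [-7, 24, 3] [ 0.475 -0.09 ]
50.5 [-7, 30, 3] [ 0.474 -0.083]
47.5 [-7, 37, 4] [ 0.474 -0.077]
44.5 [-8, 43, 4] [ 0.475 -0.07 ]
41.5 [-9, 50, 5] [ 0.475 -0.064]
38.5 [-11, 56, 6] [ 0.476 -0.057]
35.5 [-12, 63, 7] [ 0.478 -0.051]
now tip [ 0.4693 -0.1144  0.0088] F [-1.2  0.2  0.7] t 16.95 lean 27.1 in tray@th0:  [(-96.7, 92.4)]
```

```bash
python3 -m pendant '[-4,5,1,0,-8,9,3,0,-8,12,3,0,-7,15,3,0,-7,18,3,0]' | sed -n '2p;4p';  python3 arc.py 55 35 3 
```

```text
position: [0.468, -0.1008, 0.0373]
ft_force: [-1.0, -5.0, 2.6]
55.0 [6, 7, 3] [ 0.475 -0.093]
52.0 [6, 13, 3] [ 0.474 -0.087]
49.0 [6, 20, 3] [ 0.474 -0.08 ]
46.0 [5, 26, 4] [ 0.474 -0.074]
43.0 [4, 33, 4] [ 0.475 -0.067]
40.0 [3, 39, 5] [ 0.476 -0.06 ]
37.0 [1, 46, 6] [ 0.477 -0.054]
now tip [ 0.4795 -0.0996  0.0151] F [-1.  -5.   2.6] t 17.45 lean 27.6 in tray@th0:  [(-85.7, 84.7)]
```

```bash
python3 -m pendant '[5,4,3,0,6,10,4,0,6,16,5,0]' | sed -n '2p;4p';  python3 arc.py 52 32 3 
```

```text
position: [0.468, -0.0958, 0.0332]
ft_force: [-32.8, -46.6, 83.6]
52.0 [5, 9, -1] [ 0.474 -0.087]
49.0 [5, 15, -1] [ 0.474 -0.08 ]
46.0 [4, 22, -1] [ 0.474 -0.074]
43.0 [3, 29, 0] [ 0.475 -0.067]
40.0 [2, 35, 0] [ 0.476 -0.06 ]
37.0 [0, 41, 1] [ 0.477 -0.054]
34.0 [-2, 48, 2] [ 0.479 -0.047]
now tip [ 0.4798 -0.0952  0.0111] F [-32.8 -46.6  83.6] t 17.75 lean 28.0 in tray@th0:  [(-86.4, 82.6)]
```

```bash
python3 -m pendant '[0,-6,-4,0]' | sed -n '2p;4p';  python3 -m pendant '[0,-12,-2,0]' | sed -n '2p;4p'; python3 arc.py 59 52 3;python3 rel.py .457 -.12 .034
python3 - <<'E'
from h import *
s=manip.snapshot('scene'); save(s,'scene5.png')
a=cv2.imread('pics/scene5.png')[170:250,220:340]; cv2.imwrite('pics/s5z.png',cv2.resize(a,(800,533),interpolation=cv2.INTER_CUBIC))
E
```

```text
position: [0.4641, -0.0944, 0.0347]
ft_force: [-0.9, -0.4, -0.4]
position: [0.4619, -0.1024, 0.0354]
ft_force: [-0.5, -0.2, 0.3]
59.0 [-1, -1, 5] [ 0.476 -0.102]
56.0 [0, 5, 4] [ 0.475 -0.095]
53.0 [0, 12, 4] [ 0.475 -0.089]
now tip [ 0.4734 -0.101   0.0132] F [-0.5 -0.2  0.3] t 17.95 lean 27.6 in tray@th0:  [(-83.9, 94.9)]
t 17.95 p [ 0.4619 -0.1024  0.0354] r 0.473 yawY 95.1 lean [ 0.46   0.052 -0.886] F [-0.5 -0.2  0.3] j [ 1.05  0.72 -1.03  2.42  2.02  0.47 -0.01] gap 0.0004
shift [  6.3 -17.2  -2. ] twist 0
lean twist -1.5 lean deg 27.6 tip [ 0.4734 -0.101   0.0132] up [-0.46  0.01 -0.89] fwd [-0.88 -0.09  0.46] left [-0.07  1.    0.05]
```

View pics/s5z.png

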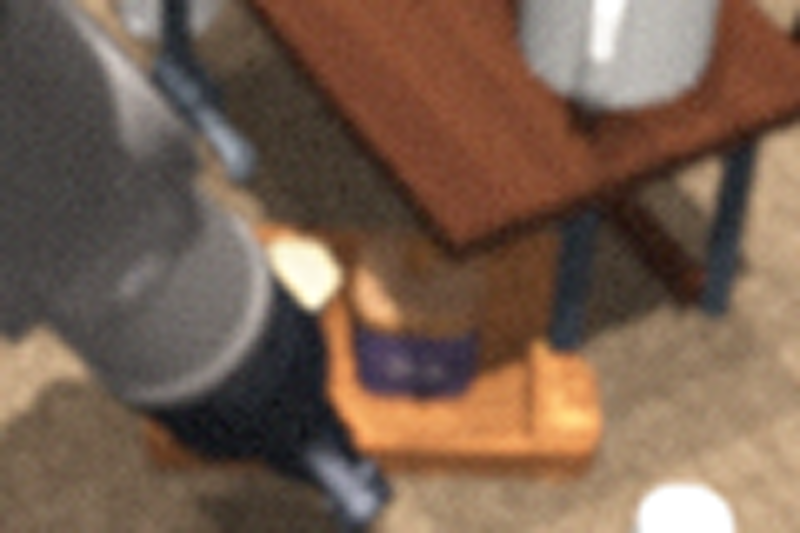

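The picture shows the tray still seated at its old angle, the tin and creamers standing, and the finger at (365,490) beside the tray's side. The finger's sloped broad face had wedged against the rim. I'll back off and turn the narrow flat face towards the tray.

```bash
python3 -m pendant '[1,-7,1,-8,2,-14,2,-16,2,-14,2,-24,2,-14,2,-32,2,-14,2,-40]' >/dev/null; python3 -m pendant '[0,0,0,-7,0,0,0,-14,0,0,0,-14]'|sed -n '2p;4p'; python3 arc.py 59 44 3; python3 rel.py .457 -.12 .034
```

```text
position: [0.462, -0.1155, 0.0317]
ft_force: [0.4, -0.2, 0.3]
59.0 [-12, 4, 2] [ 0.476 -0.102]
56.0 [-17, 8, 2] [ 0.475 -0.095]
53.0 [-22, 12, 2] [ 0.475 -0.089]
50.0 [-27, 16, 2] [ 0.474 -0.082]
47.0 [-33, 20, 2] [ 0.474 -0.076]
44.0 [-39, 23, 3] [ 0.475 -0.069]
now tip [ 0.4735 -0.1141  0.0095] F [ 0.4 -0.2  0.3] t 18.8 lean 27.5 in tray@th0:  [(-95.1, 88.1)]
t 18.8 p [ 0.462  -0.1155  0.0317] r 0.476 yawY 145.7 lean [ 0.459  0.053 -0.887] F [ 0.4 -0.2  0.3] j [ 0.88  0.61 -0.78  2.42  2.3   0.31  0.63] gap 0.0002
shift [ 5.4  0.7 -4.6] twist 0
lean twist 52.4 lean deg 27.5 tip [ 0.4735 -0.1141  0.0095] up [-0.28 -0.37 -0.89] fwd [-0.45 -0.77  0.46] left [-0.85  0.53  0.05]
```

```bash
sed -i 's/off=65+10\*c+15\*abs(n)-ex/off=65+11-ex/; s/\.0095-tip/.0105-tip/' arc.py; sed -i "s/print(th,np.round/print(th,'tw',round((np.degrees(np.arctan2(M[1,1],M[0,1]))-90-th)),np.round/" arc.py; python3 arc.py 59 41 3 88; python3 -m pendant '[-10,2,1,0,-16,4,1,0,-20,6,1,0]'|sed -n '2p;4p'; python3 arc.py 57 39 3 86
```

```text
59.0 tw -3 [-19, 1, 5] [ 0.483 -0.098]
56.0 tw 0 [-23, 4, 4] [ 0.483 -0.092]
53.0 tw 3 [-28, 8, 5] [ 0.482 -0.086]
50.0 tw 6 [-33, 11, 5] [ 0.482 -0.08 ]
47.0 tw 9 [-38, 15, 5] [ 0.482 -0.074]
44.0 tw 12 [-44, 17, 6] [ 0.482 -0.067]
41.0 tw 15 [-49, 20, 6] [ 0.483 -0.061]
now tip [ 0.4735 -0.1141  0.0095] F [ 0.4 -0.2  0.3] t 18.8 lean 27.5 in tray@th0:  [(-95.1, 88.1)]
position: [0.4672, -0.095, 0.0343]
ft_force: [-0.2, -3.0, -0.7]
57.0 tw -2 [-1, -4, 4] [ 0.484 -0.095]
54.0 tw 1 [-6, -1, 4] [ 0.484 -0.089]
51.0 tw 4 [-11, 3, 4] [ 0.483 -0.083]
48.0 tw 7 [-16, 6, 4] [ 0.483 -0.077]
45.0 tw 10 [-21, 9, 5] [ 0.483 -0.071]
42.0 tw 13 [-26, 12, 5] [ 0.484 -0.065]
39.0 tw 16 [-32, 14, 6] [ 0.485 -0.059]
now tip [ 0.4787 -0.0937  0.0121] F [-0.2 -3.  -0.7] t 19.1 lean 27.5 in tray@th0:  [(-78.2, 91.5)]
```

```bash
python3 -m pendant '[-4,1,1,0,-8,4,1,2]'|sed -n '2p;4p'; python3 -m pendant '[-5,3,1,3,-10,6,1,6]'|sed -n '2p;4p'; python3 arc.py 51 36 3 91
```

```text
position: [0.4674, -0.0877, 0.0337]
ft_force: [-1.3, -3.0, -0.6]
position: [0.4678, -0.0757, 0.0335]
ft_force: [-1.4, -1.2, -1.7]
51.0 tw -4 [4, -3, 1] [ 0.479 -0.08 ]
48.0 tw -1 [0, 1, 1] [ 0.48  -0.074]
45.0 tw 2 [-5, 4, 1] [ 0.48  -0.067]
42.0 tw 5 [-11, 8, 2] [ 0.481 -0.061]
39.0 tw 8 [-16, 11, 3] [ 0.482 -0.055]
36.0 tw 11 [-21, 14, 4] [ 0.483 -0.049]
now tip [ 0.4793 -0.0744  0.0113] F [-1.4 -1.2 -1.7] t 19.5 lean 27.4 in tray@th0:  [(-71.9, 94.5)]
```

```bash
python3 -m pendant '[-2,2,1,2,-6,5,1,4,-11,8,2,7,-16,11,3,10]'|sed -n '2p;4p'; python3 arc.py 39 21 3 91
python3 - <<'E'
from h import *
for c in ['scene','top']:
    s=manip.snapshot(c); save(s,c+'6.png')
    for q,z in [('tray_notch',0),('tray_handle',.01),('tea_tin',.008)]:
        for r in manip.tip_of(q,c)[:2]: print(c,q,round(r['conf'],2),np.round(on(s,r['centre'],z),4))
E
```

```text
position: [0.4698, -0.0589, 0.0322]
ft_force: [-7.2, -9.8, 6.4]
39.0 tw -2 [-2, 2, 0] [ 0.482 -0.055]
36.0 tw 1 [-7, 5, 1] [ 0.483 -0.049]
33.0 tw 4 [-12, 9, 2] [ 0.485 -0.043]
30.0 tw 7 [-17, 12, 3] [ 0.487 -0.037]
27.0 tw 10 [-22, 16, 4] [ 0.489 -0.031]
24.0 tw 13 [-28, 18, 6] [ 0.492 -0.026]
21.0 tw 16 [-33, 21, 7] [ 0.494 -0.02 ]
now tip [ 0.4812 -0.0578  0.01  ] F [-7.2 -9.8  6.4] t 19.9 lean 27.4 in tray@th0:  [(-78.0, 89.2)]
scene tray_notch 0.97 [ 0.5928 -0.0785  0.    ]
scene tray_handle 0.74 [0.4848 0.068  0.01  ]
scene tray_handle 0.41 [ 0.5077 -0.4032  0.01  ]
scene tea_tin 0.68 [ 0.5572 -0.0233  0.008 ]
top tray_notch 0.52 [0.4906 0.0643 0.    ]
top tea_tin 0.64 [0.4036 0.1768 0.008 ]
top tea_tin 0.43 [ 0.5441 -0.0232  0.008 ]
```

```bash
python3 -m pendant '[-7,5,1,3,-12,9,2,6,-17,12,3,9,-22,16,4,12]'|sed -n '2p;4p'; python3 arc.py 27 12 3 90; python3 rel.py 0 0 0|sed -n '1p;3p'
```

```text
position: [0.478, -0.0292, 0.0336]
ft_force: [-1.0, -3.0, -0.0]
27.0 tw -1 [2, -4, 1] [ 0.489 -0.032]
24.0 tw 2 [-2, 0, 2] [ 0.492 -0.027]
21.0 tw 5 [-7, 4, 4] [ 0.495 -0.021]
18.0 tw 8 [-12, 7, 5] [ 0.498 -0.016]
15.0 tw 11 [-17, 10, 7] [ 0.501 -0.011]
12.0 tw 14 [-22, 13, 9] [ 0.505 -0.006]
now tip [ 0.4895 -0.0279  0.0114] F [-1. -3. -0.] t 20.7 lean 27.5 in tray@th0:  [(-73.9, 94.0)]
t 20.7 p [ 0.478  -0.0292  0.0336] r 0.479 yawY 116.4 lean [ 0.459  0.052 -0.887] F [-1. -3. -0.] j [ 0.83  0.73 -1.03  2.43  2.01  0.57  0.22] gap 0.0001
lean twist 22.2 lean deg 27.5 tip [ 0.4895 -0.0279  0.0114] up [-0.43 -0.17 -0.89] fwd [-0.77 -0.44  0.46] left [-0.47  0.88  0.05]
```

```bash
python3 -m pendant '[-4,2,2,2,-8,5,4,5,-13,8,5,8,-17,11,7,11]'|sed -n '2p;4p'; python3 arc.py 16 -2 3 91; python3 rel.py 0 0 0|sed -n '1p'
```

```text
position: [0.4894, -0.0112, 0.0327]
ft_force: [-4.0, -3.9, 3.7]
16.0 tw 0 [1, -1, -1] [ 0.5   -0.011]
13.0 tw 3 [-3, 3, 1] [ 0.503 -0.006]
10.0 tw 6 [-8, 6, 3] [ 0.507 -0.002]
7.0 tw 9 [-13, 9, 6] [0.511 0.003]
4.0 tw 12 [-18, 12, 8] [0.516 0.007]
1.0 tw 15 [-23, 15, 10] [0.52  0.012]
-2.0 tw 18 [-28, 17, 12] [0.525 0.016]
now tip [ 0.5008 -0.0099  0.0105] F [-4.  -3.9  3.7] t 21.1 lean 27.5 in tray@th0:  [(-74.6, 92.3)]
t 21.1 p [ 0.4894 -0.0112  0.0327] r 0.49 yawY 106.5 lean [ 0.458  0.052 -0.887] F [-4.  -3.9  3.7] j [ 0.81  0.78 -1.08  2.4   1.97  0.64  0.06] gap 0.0
```

```bash
python3 -m pendant '[-2,2,0,2,-5,5,2,4,-8,6,3,6]'|sed -n '2p;4p'; python3 -m pendant '[-3,2,1,2,-6,4,2,4]'|sed -n '2p;4p'; python3 arc.py 6 -4 2 91
```

```text
position: [0.4951, -0.0024, 0.0328]
ft_force: [-5.2, -0.0, -1.5]
position: [0.4997, 0.0026, 0.0332]
ft_force: [-5.1, -0.8, -4.3]
6.0 tw 2 [-1, 0, 1] [0.513 0.005]
4.0 tw 4 [-4, 3, 3] [0.516 0.007]
2.0 tw 6 [-7, 5, 4] [0.519 0.01 ]
0.0 tw 8 [-10, 7, 6] [0.522 0.013]
-2.0 tw 10 [-14, 10, 7] [0.525 0.016]
-4.0 tw 12 [-17, 12, 9] [0.529 0.018]
now tip [0.5111 0.004  0.011 ] F [-5.1 -0.8 -4.3] t 21.6 lean 27.3 in tray@th0:  [(-77.8, 90.6)]
```

```bash
python3 -m pendant '[-2,1,2,2,-4,3,3,4]'|sed -n '2p;4p'; python3 -m pendant '[-2,1,1,2,-4,3,2,4]'|sed -n '2p;4p';python3 -m pendant '[-2,1,1,1,-3,2,2,2]'|sed -n '2p;4p'; python3 arc.py 0 -6 2 91;python3 rel.py 0 0 0|sed -n '1p'
```

```text
position: [0.5041, 0.0069, 0.0327]
ft_force: [-8.0, -0.9, 3.2]
position: [0.5098, 0.0105, 0.0334]
ft_force: [-1.1, 0.5, 0.4]
position: [0.5124, 0.0115, 0.0328]
ft_force: [-13.1, -2.8, 7.4]
0.0 tw -1 [2, 0, -1] [0.522 0.013]
-2.0 tw 1 [-1, 3, 1] [0.525 0.016]
-4.0 tw 3 [-4, 5, 2] [0.529 0.018]
-6.0 tw 5 [-7, 8, 4] [0.532 0.02 ]
now tip [0.5238 0.0128 0.0106] F [-13.1  -2.8   7.4] t 22.2 lean 27.4 in tray@th0:  [(-74.2, 90.8)]
t 22.2 p [0.5124 0.0115 0.0328] r 0.513 yawY 88.8 lean [ 0.457  0.053 -0.888] F [-13.1  -2.8   7.4] j [ 0.79  0.85 -1.15  2.35  1.9   0.73 -0.22] gap -0.0002
```

```bash
for i in 1 2 3; do python3 -m pendant '[-1,0,1,0]'|sed -n '2p;4p'; done
python3 - <<'E'
from h import *
for c in ['scene']:
    s=manip.snapshot(c); save(s,c+'7.png')
    for q,z in [('tray_notch',0),('tray_handle',.01),('tea_tin',.008)]:
        for r in manip.tip_of(q,c)[:2]: print(c,q,round(r['conf'],2),np.round(on(s,r['centre'],z),4))
E
```

```text
position: [0.5125, 0.0117, 0.032]
ft_force: [-17.2, -1.6, 9.7]
position: [0.5126, 0.0119, 0.0312]
ft_force: [-20.1, -1.7, 13.0]
position: [0.5127, 0.0121, 0.0303]
ft_force: [-24.5, -2.7, 14.0]
scene tray_handle 0.74 [0.6051 0.1029 0.01  ]
scene tea_tin 0.71 [ 0.5888 -0.0137  0.008 ]
scene tea_tin 0.66 [0.4035 0.1806 0.008 ]
```

```bash
python3 -m pendant '[4,0,-3,0,12,0,-8,0,22,0,-14,0,28,0,-50,0,34,0,-95,0]'|sed -n '2p;4p'; python3 -m pendant '[0,0,-40,0,0,0,-80,0,0,0,-80,0]'|sed -n '1,4p'
python3 - <<'E'
from h import *
for c in ['scene','top']:
    s=manip.snapshot(c); save(s,c+'8.png')
    for q,z in [('tray_handle',.01),('tea_tin',.008),('creamer_0',.008),('timer',0),('scoop',0),('brew_pod_0',0)]:
        for r in manip.tip_of(q,c)[:3]: print(c,q,round(r['conf'],2),np.round(on(s,r['centre'],z),3))
a=cv2.imread('pics/scene8.png')[150:250,210:343]; cv2.imwrite('pics/s8z.png',cv2.resize(a,(798,600),interpolation=cv2.INTER_CUBIC))
E
```

```text
position: [0.4573, 0.0076, 0.1042]
ft_force: [-9.2, -1.3, 31.5]
time: 23.5
position: [0.424, 0.0017, 0.1655]
eef_rot: [0.216, 0.015, 0.976, 0.031]
ft_force: [-1.4, 0.1, 0.0]
scene tray_handle 0.83 [0.608 0.101 0.01 ]
scene tea_tin 0.81 [0.398 0.172 0.008]
scene tea_tin 0.5 [ 0.601 -0.015  0.008]
scene creamer_0 0.51 [0.562 0.061 0.008]
scene creamer_0 0.49 [ 0.413 -0.319  0.008]
scene timer 0.64 [0.432 0.354 0.   ]
scene scoop 0.57 [ 0.512 -0.392  0.   ]
scene brew_pod_0 0.65 [ 0.566 -0.191  0.   ]
scene brew_pod_0 0.5 [0.559 0.244 0.   ]
top tea_tin 0.95 [0.409 0.175 0.008]
top creamer_0 0.6 [ 0.418 -0.302  0.008]
top timer 0.75 [0.429 0.333 0.   ]
top scoop 0.77 [ 0.509 -0.394  0.   ]
top brew_pod_0 0.83 [ 0.563 -0.21   0.   ]
top brew_pod_0 0.46 [0.555 0.234 0.   ]
```

View pics/s8z.png

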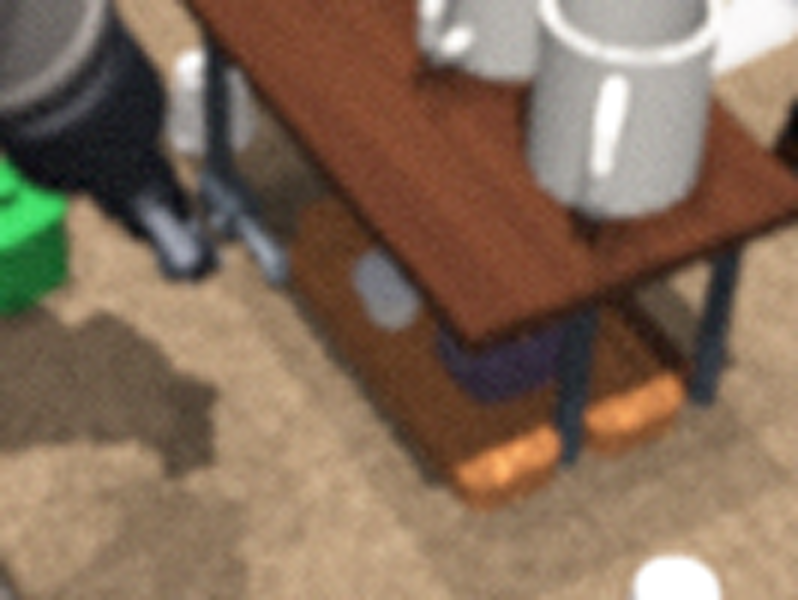

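The picture shows the tray on the pivot leg (570,455) and flush along the rail. The catch arm at (275,265) is in front of its corner, and the tin and creamer are standing. The bystanders have not moved and the arm is clear.

```bash
python3 -m pendant '[0,0,0,0,0,0,0,0]'|sed -n '1,4p'; python3 -c "
from bench import manip; print(manip.close_job())"
```

```text
time: 24.4
position: [0.4245, 0.0023, 0.1648]
eef_rot: [0.216, 0.015, 0.976, 0.031]
ft_force: [-0.3, -0.5, -0.3]
the job is handed in; nothing more can be done
None
```

The tray is seated on the pivot leg and flush along the back rail with its corner past the catch; the job was handed in at 24.4 s, the last picture shows the tin and one creamer standing (the other isn't visible), and the nearby items have not moved. One early push peaked at about 100 N at the wrist (limit 120 N) before I backed off.

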